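# Set the burrs of the hand mill

### The job

Two hand mills stand on the counter; set the burrs of the one that has no crank on its spindle, and leave the thumbscrew of the other mill and the things standing about as they are. Turn its thumbscrew clockwise until the burrs touch and it comes to a stop, then back it off a quarter turn. Finish still gripping the thumbscrew and holding it there, so that I can slide the lock plate in under it.

Things in the scene. Friction and masses are not known exactly. Their poses are not given: they have to be found in the camera images.
- mill_1: Hand mill, one of two alike, fixed by its suction foot. Origin: on the upright burr axis at the counter; x to its rear column (75 behind the axis). Foot diameter 132, lever to 92 along y; open hopper flaring to diameter 120 at height 206; bridge 18 wide across it along y, top at 211, boss top at 216. The thumbscrew stands on the boss; the spindle, 7 thick, runs up through it to 258
- adjuster_1 (a joint): Turn of mill_1's thumbscrew from its seat, rad: 0 = burrs touching, a dead stop. Grows anticlockwise seen from above (backing off); clockwise tightens. A quarter turn is 1.571. Needs about 0.1 N m, stays where left, does not rise or sink, starts 1.3 to 3.0 off the seat
- spade_1 (a point): Centre of the spade grip of the thumbscrew of mill_1, on the burr axis, 237.5 above the counter: a plain flat brass plate standing upright, 38 long (this point's x), 11 thick (y), 24 high (z, from 225.5 to 249.5). Under it a round collar of diameter 26 reaches from 216.5 up to 223.5
- spade_end_1 (a point): Middle of one end of that spade grip, 19 out from the axis; turns with the thumbscrew of mill_1
- mill_2: Hand mill, one of two alike, fixed by its suction foot. Origin: on the upright burr axis at the counter; x to its rear column (75 behind the axis). Foot diameter 132, lever to 92 along y; open hopper flaring to diameter 120 at height 206; bridge 18 wide across it along y, top at 211, boss top at 216. The thumbscrew stands on the boss; the spindle, 7 thick, runs up through it to 258
- adjuster_2 (a joint): Turn of mill_2's thumbscrew from its seat, rad: 0 = burrs touching, a dead stop. Grows anticlockwise seen from above (backing off); clockwise tightens. A quarter turn is 1.571. Needs about 0.1 N m, stays where left, does not rise or sink, starts 1.3 to 3.0 off the seat
- spade_2 (a point): Centre of the spade grip of the thumbscrew of mill_2, on the burr axis, 237.5 above the counter: a plain flat brass plate standing upright, 38 long (this point's x), 11 thick (y), 24 high (z, from 225.5 to 249.5). Under it a round collar of diameter 26 reaches from 216.5 up to 223.5
- spade_end_2 (a point): Middle of one end of that spade grip, 19 out from the axis; turns with the thumbscrew of mill_2
- crank: Crank fixed by its cap nut on the spindle of one of the mills (which one varies); it cannot turn. Origin: on that mill's axis, at its hub's underside, 250.5 above the counter, just over that mill's thumbscrew. The arm, 16 wide, runs 114 along its x, roughly away from the robot, with an upright wooden knob of diameter 28 up to 306. The other mill has none
- jar: Open glass catch jar, diameter 68, 58 high, standing on the foot under the mill that has no crank; origin under its centre
- spare_crank: Crank of the other mill, 135 long, lying on its side on the counter; origin under its hub
- lock_plate: Small forked steel plate, 46 x 30 x 4, lying on the counter; origin under its middle
- brush: Small flat cleaning brush with a wooden handle, 129 long, 18 wide, 12 high, lying on the counter; origin under its middle
- safety_valve: Spare brass safety valve for the cooker, diameter 30, 45 high, standing on the counter; origin under its centre
- sugar_bowl: White plastic sugar bowl with clip-on lid, diameter 106 over the clips, 90 high; origin under its centre
- teapot: White ceramic teapot, 132 high, 230 from spout to handle; origin under its centre
- cooker: Stainless pressure cooker, diameter 232, 212 high, long black handle towards the robot side reaching 273 from its centre; origin under its centre
There are look-alikes about, which are no part of the job. What is shaped like the mill_1 but blue, brown or red is not meant.

How it is judged:
By the outcome, as a careful person would: the job done as asked, in the order asked, and still so for the second after the job is handed in, while the arm keeps its last pose, push and grip.
It also fails if it takes over 45 s, if anything falls off the work surface, if the arm or the gripper's body presses on something with over 40 N, if the wrist force passes 120 N, or if a joint passes its speed limit or range.

### The arm

A 6-joint arm with a two-finger parallel gripper is mounted at the origin on the work surface. World frame = base frame: x ahead of the robot, y to its left, z up, the work surface at z = 0. Lengths are in m, angles in rad, forces in N, time in s.
With the tool pointing down it reaches from about 0.3 to 0.875 m from the base axis. Payload 6.4 kg.
Tool frame: the origin (TCP) lies at the very end of the fingers, on their centre line; the grasp point (between the pads) lies 19 mm behind it; z points along the fingers, y is the line along which they close (so a half turn about z gives the same grasp; the last joint's range is limited). The gripper opens to 85 mm and grips with 20 to 120 N. Pads are 22 mm wide; open, the fingers measure 114 mm over their backs; the gripper's body (76 mm by 85 mm) begins 54 mm behind the grasp point. The pads swing forward as they close: fully open they stand 13 mm farther back than shut.
Start: joints at [0.924, 0.181, 1.607, -0, 1.354, -0.206], TCP at [0.245, 0.52, 0.231] pointing down, gripper open.
Joint ranges: [-2.99, 2.99], [-0.89, 2.07], [0.3, 2.58], [-1.14, 4.28], [0, 2.63], [-3.12, 3.12]. Speed limits (rad/s): [2.57, 2.57, 3.01, 3.14, 3.14, 3.14].

### API

Orientations are given as a unit quaternion [w, x, y, z].
In Python, from bench import ctrl, camera, calibration, order, outline_of gives the robot as it stands.
- The arm moves only by the tool move_arm, never from a script. Its argument "series" is a list that holds one entry, the list of rows, each a list of 5 numbers: the opening, from 0 (shut) to 1 (fully open), then the shift along the tool's x, y, z in mm, then the turn about the tool's z in rad. A call has exactly 10 rows; each row is the pose to reach, as a shift and turn from the pose commanded when the call began, along the tool's axes at that moment; what a row does not reach only later rows make up. A row lasts 1/12 s, in which the tool goes at most 41.7 mm and 7.16 degrees, less where a joint would pass 70% of its speed; a pose out of reach is approached as far as the arm can. A call with a gripper value outside its range is refused whole. The fingers move at their own pace and stop on an object; the grip force is fixed at half the most. Time passes only in rows, so rows that repeat a pose let the fingers close, or fill a call up. It gives the time, the measured TCP pose, the force, the opening and the grip force at its end, in the units of the state.
- ctrl.get_obs(): the state, without advancing time (a new reading comes with each control period).
- camera(name): name is "scene" or "top"; returns (picture, depth): 400x640x3 uint8, blue, green, red; 400x640 float32, m along the optical axis (not along the pixel's ray), 0 where there is no reading.
- calibration(name): a dict with "intrinsics" (3x3 intrinsics, pixels), "rvec" (rotation vector, rad) and "tvec" (3), from world to camera coordinates, as OpenCV has them. Camera axes: x right, y down, z forward; pixel columns grow to the right and rows downward; lengths in m; the calibration is good to about 2 mm. A picture is of the moment at which its call begins. calibration takes no time and is no camera call.
- order.hand_in(): hands the job in; it is judged then, once.
Trained networks look in the newest picture that a camera, given by its name, has taken for a name from the list of things; names that differ only in an ending like _2 or _b are one class to them, and where a whole thing is asked for, a point or a joint stands for the part that bears it (a point fixed in the world has none). Each returns a list of dicts, best first, with "conf" (0 to 1); they miss things now and then, are a little off and sometimes report something else, mostly with a low value. They report only what shows in the picture. A call takes as long as a camera call. They do not tell look-alikes from the thing itself.
- outline_of(target, camera): "region" (400x640 bool, what is visible of it) and "bbox" ([centre column, centre row, width, height] in pixels, round what is visible of it).
The state is a dict: "time_s": time; "q": joint angles; "dq": joint speeds; "joint_efforts": joint torques, N m; "eef_pos": TCP position; "eef_rot": TCP orientation; "wrist_force": force on the tool from outside, world axes, zero at the start; "torque": the same for the moment, N m; "opening": opening from 0.0 (shut) to 1.0 (fully open); "grasp_force": force on a finger pad.
Only numpy, scipy, OpenCV 4.12 (cv2) and the standard library are available. Lean on these libraries where they do the work, as an engineer would, in place of code of your own. Each camera call takes 0.05 s, during which the arm holds its last target. There are 200 camera calls.

## Working session

There is one attempt and no reset: what is moved stays moved. The work goes in short steps, Python scripts to look and compute and a tool call to move; the robot and the scene stay as the last step left them, time stands still between calls to the robot, and variables do not carry over. Pictures are saved under pics/ and viewed, at most 10 in all, crops included, and the job is handed in when it is done.

Besides the shell and the picture viewer there is one more tool, called after "Request:" as name([rows], argument=value, ...), one row to a line, values as JSON. move_arm: Moves the arm, as the interface text tells. Its arguments: {"type":"object","properties":{"series":{"type":"array","items":{"type":"array","items":{"type":"array","items":{"type":"number"}}}}},"required":["series"]}

```bash
ls; mkdir -p pics; cat > h.py <<'E'
import numpy as np, cv2
from bench import ctrl, camera, calibration, order, outline_of
def cal(n):
    c=calibration(n); R=cv2.Rodrigues(np.array(c["rvec"],float))[0]
    return np.array(c["intrinsics"]),R,np.array(c["tvec"],float).reshape(3)
def world(n,d):
    K,R,t=cal(n); v,u=np.mgrid[:400,:640]
    p=np.stack([(u-K[0,2])/K[0,0]*d,(v-K[1,2])/K[1,1]*d,d],-1)
    return (p-t)@R
def pix(n,P):
    K,R,t=cal(n); c=np.atleast_2d(P)@R.T+t; c=c@K.T
    return c[:,:2]/c[:,2:]
E
python3 - <<'E'
from h import *
for n in("scene","top"):
    im,d=camera(n); cv2.imwrite(f"pics/{n}0.png",im); np.save(n+"d.npy",d)
    W=world(n,d); K,R,t=cal(n); print(n,K[0,0],"cam at",-R.T@t)
    for name in("mill_1","spade_1","crank","jar","spare_crank"):
        for o in outline_of(name,n):
            r=o["region"]&(d>0); print(name,round(o["conf"],2),np.round(o["bbox"]),np.round(np.median(W[r],0),3),round(W[r][:,2].max(),3))
E
```

```text
pics
scene 517.7837199590988 cam at [0.34917092 0.93341878 1.46734782]
mill_1 0.96 [255. 374.  63.  49.] [0.563 0.595 0.18 ] 0.26
mill_1 0.83 [371. 170.  44.  70.] [ 0.4   -0.163  0.137] 0.259
mill_1 0.55 [292. 254.  49.  74.] [0.568 0.212 0.154] 0.261
spade_1 0.68 [401. 261.  11.  10.] [0.265 0.229 0.242] 0.254
spade_1 0.52 [254. 371.  18.  11.] [0.56  0.599 0.244] 0.256
spade_1 0.43 [293. 229.  10.  12.] [0.568 0.204 0.245] 0.259
crank 0.54 [300. 119.  33.  29.] [ 0.667 -0.186  0.265] 0.308
jar 0.69 [296. 269.  22.  14.] [0.561 0.224 0.052] 0.111
spare_crank 0.65 [251. 329.  46.  23.] [0.678 0.433 0.02 ] 0.036
spare_crank 0.57 [293. 256.  47.  76.] [0.568 0.212 0.153] 0.261
top 481.48390551432817 cam at [0.44611707 0.04847587 1.96606171]
mill_1 0.81 [273. 278.  37.  39.] [0.268 0.22  0.177] 0.264
mill_1 0.74 [377. 241.  44.  31.] [ 0.393 -0.171  0.174] 0.26
mill_1 0.62 [370. 189.  42.  40.] [ 0.586 -0.158  0.17 ] 0.268
mill_1 0.59 [174. 202.  49.  38.] [0.557 0.586 0.159] 0.259
spade_1 0.61 [381. 241.   2.   6.] [ 0.39  -0.177  0.244] 0.26
spade_1 0.54 [269. 281.  10.  10.] [0.263 0.221 0.243] 0.264
spade_1 0.49 [168. 199.   3.   5.] [0.556 0.586 0.244] 0.255
spade_1 0.36 [278. 196.  14.   8.] [0.562 0.194 0.237] 0.262
crank 0.74 [275. 196.  11.   6.] [0.562 0.194 0.244] 0.262
crank 0.71 [383. 169.  18.  34.] [ 0.647 -0.186  0.264] 0.311
crank 0.19 [276. 198.  35.  38.] [0.558 0.194 0.175] 0.262
spare_crank 0.45 [224. 180.  10.  33.] [0.687 0.424 0.02 ] 0.034
```

View pics/scene0.png

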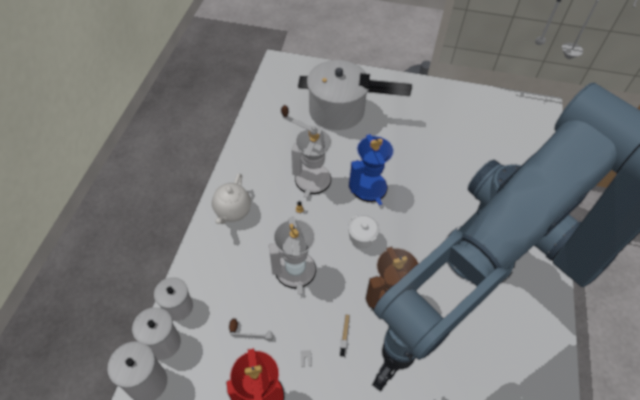

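View pics/top0.png

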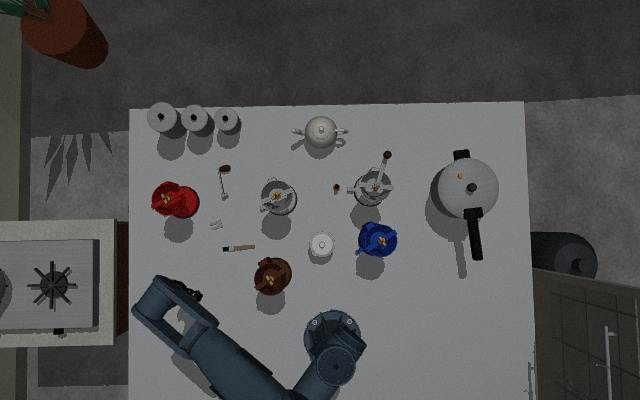

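Scene view: red (255,375), blue (371,168) and brown (398,262) mills are look-alikes. The steel mills stand at (313,160), which has the crank, and at (293,254), which has none and a jar under it. In top these are (374,187) and (278,197). I choose the steel one at scene (293,254) / top (278,197) and will check it in a close crop.

```bash
python3 - <<'E'
from h import *
ims=[]
for n,(u,v) in(("scene",(293,235)),("top",(277,197))):
    im=cv2.imread(f"pics/{n}0.png"); d=np.load(n+"d.npy"); W=world(n,d)
    c=im[v-30:v+30,u-25:u+25]; ims.append(cv2.resize(c,(400,480),interpolation=cv2.INTER_CUBIC))
    near=np.hypot(W[...,0]-.563,W[...,1]-.203)<.09
    for lo,hi in((.222,.252),(.252,.27),(.20,.215)):
        m=near&(d>0)&(W[...,2]>lo)&(W[...,2]<hi); P=W[m][:,:2]
        print(n,lo,m.sum(),P.mean(0).round(4),(P.min(0)).round(4),P.max(0).round(4))
    hsv=cv2.cvtColor(im,cv2.COLOR_BGR2HSV)
    m=near&(W[...,2]>.222)&(W[...,2]<.256)&(hsv[...,1]>90)
    P=W[m][:,:2]; C=np.cov(P.T); w,V=np.linalg.eigh(C); print("brass",m.sum(),P.mean(0).round(4),np.sqrt(w),np.degrees(np.arctan2(V[1,1],V[0,1])))
cv2.imwrite("pics/crop1.png",np.hstack(ims))
print(ctrl.get_obs())
E
```

```text
scene 0.222 77 [0.567  0.2013] [0.5525 0.1804] [0.5823 0.2157]
scene 0.252 10 [0.5656 0.2   ] [0.559  0.1939] [0.5702 0.2081]
scene 0.2 335 [0.5674 0.1967] [0.5076 0.1362] [0.6265 0.2606]
brass 62 [0.5652 0.2042] [0.00338196 0.00944814] 138.16940949466502
top 0.222 36 [0.5621 0.1929] [0.5484 0.1801] [0.5768 0.2084]
top 0.252 8 [0.5611 0.1964] [0.5514 0.186 ] [0.5725 0.2079]
top 0.2 232 [0.5652 0.1972] [0.5064 0.1346] [0.6207 0.2559]
brass 36 [0.5615 0.1942] [0.00501109 0.00928867] 135.55441545273573
{'time_s': 0.6, 'q': array([ 9.23712434e-01,  1.80769420e-01,  1.60697569e+00,  1.41020146e-05,
        1.35380197e+00, -2.06286215e-01]), 'dq': array([ 0.00139106,  0.00097497, -0.00023412, -0.00020937, -0.00112053,
       -0.00017439]), 'joint_efforts': array([-4.32335237e-04, -4.44592059e+01, -3.51525807e+01, -2.42776914e-04,
        8.44328479e-04, -2.72729500e-05]), 'eef_pos': array([0.24532088, 0.52007305, 0.23131743]), 'eef_rot': array([3.16175269e-06, 2.18620313e-01, 9.75810001e-01, 2.35927044e-05]), 'wrist_force': array([ 0.19214668, -0.98721065, -0.38856677]), 'torque': array([0.08698683, 0.00597111, 0.00145922]), 'grasp_force': 0.0, 'opening': 1.005233029478936}
```

View pics/crop1.png

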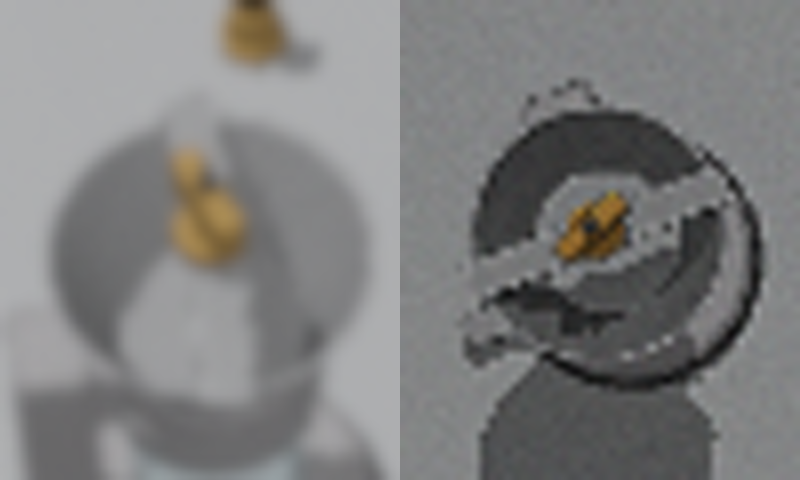

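The crop shows the steel mill with no crank (bare spindle). Its spade runs about (+x,−y), 136° in world, with the axis near (0.5645, 0.1965). I'm setting out for a point above it.

Request:
move_arm([
  [[0.6, 0, 0, -35, 0], [0.6, 0, 0, -70, 0], [0.6, -38, -14, -75, 0], [0.6, -76, -28, -75, 0], [0.6, -114, -42, -75, 0], [0.6, -152, -56, -75, 0], [0.6, -190, -69, -75, 0], [0.6, -228, -83, -75, 0], [0.6, -266, -97, -75, 0], [0.6, -304, -111, -75, 0]],
])

```text
time_s: 1.43
eef_pos: [0.474, 0.2883, 0.3066]
eef_rot: [0.0, 0.219, 0.976, 0.0]
wrist_force: [0.6, 0.3, -0.1]
opening: 0.602
grasp_force: 0.0
```

Request:
move_arm([
  [[0.6, -35, -13, 0, 0], [0.6, -70, -26, 0, 0], [0.6, -100, -37, 0, 0], [0.6, -123, -45, 0, 0.11], [0.6, -123, -45, 0, 0.22], [0.6, -123, -45, 0, 0.34], [0.6, -123, -45, 0, 0.34], [0.6, -123, -45, 0, 0.34], [0.6, -123, -45, 0, 0.34], [0.6, -123, -45, 0, 0.34]],
])

```text
time_s: 2.27
eef_pos: [0.5647, 0.1972, 0.3064]
eef_rot: [0.0, 0.379, 0.925, 0.0]
wrist_force: [-0.7, 1.1, -0.2]
opening: 0.602
grasp_force: 0.0
```

```bash
cat >> h.py <<'E'
from scipy.spatial.transform import Rotation as Ro
def st():
    o=ctrl.get_obs(); w,x,y,z=o["eef_rot"]; R=Ro.from_quat([x,y,z,w]).as_matrix()
    print("t",round(o["time_s"],2),"pos",o["eef_pos"].round(4),"yang",round(np.degrees(np.arctan2(R[1,1],R[0,1])),2),"q6",o["q"][5].round(3),"F",o["wrist_force"].round(1),"T",o["torque"].round(3),"open",round(o["opening"],3),"g",round(o["grasp_force"],1))
    return o,R
E
python3 - <<'E'
from h import *
o,R=st(); print(R.round(3))
A=[.5645,.1965]
ims=[]
for n,z in(("scene",.2375),("top",.2375)):
    im,d=camera(n); u,v=pix(n,[*A,z])[0].round().astype(int); print(n,u,v)
    c=im[v-35:v+35,u-28:u+29]; ims.append(cv2.resize(c,(400,490),interpolation=cv2.INTER_CUBIC))
cv2.imwrite("pics/crop2.png",np.hstack(ims))
E
```

```text
t 2.27 pos [0.5647 0.1972 0.3064] yang 45.44 q6 -0.655 F [-0.7  1.1 -0.2] T [-0.026  0.036 -0.04 ] open 0.602 g 0.0
[[-0.712  0.702  0.   ]
 [ 0.702  0.712  0.   ]
 [-0.     0.    -1.   ]]
scene 294 230
top 276 195
```

View pics/crop2.png

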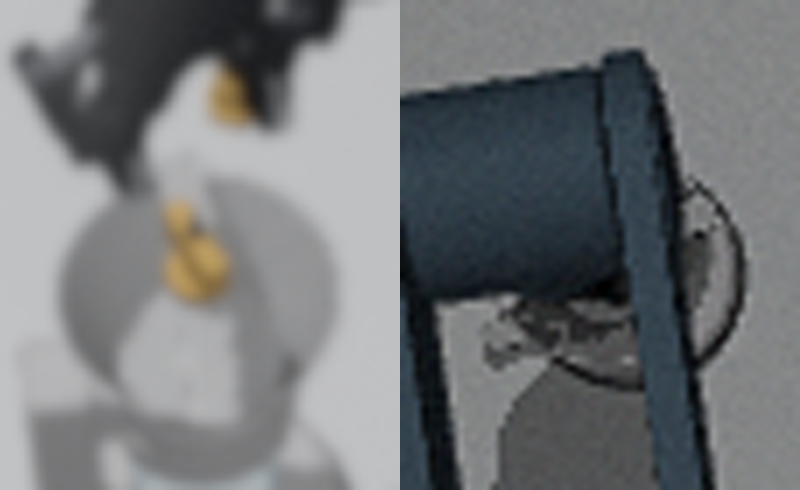

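The crop confirms the open fingers straddle the bare-spindle spade (scene about 294,230). Descend and close.

Request:
move_arm([
  [[0.6, 0, 0, 20, 0], [0.6, 0, 0, 40, 0], [0.6, 0, 0, 60, 0], [0.6, 0, 0, 70, 0], [0.6, 0, 0, 77, 0], [0.6, 0, 0, 77, 0], [0.4, 0, 0, 77, 0], [0.3, 0, 0, 77, 0], [0.25, 0, 0, 77, 0], [0.25, 0, 0, 77, 0]],
])

```text
time_s: 3.2
eef_pos: [0.5655, 0.1969, 0.2304]
eef_rot: [0.001, 0.381, 0.925, 0.0]
wrist_force: [0.3, -0.4, 0.6]
opening: 0.252
grasp_force: 0.0
```

```bash
python3 - <<'E'
from h import *
st(); im,d=camera("scene"); u,v=pix("scene",[.5645,.1965,.2375])[0].round().astype(int)
cv2.imwrite("pics/crop3.png",cv2.resize(im[v-30:v+30,u-30:u+30],(560,560),interpolation=cv2.INTER_CUBIC))
E
```

```text
t 3.2 pos [0.5655 0.1969 0.2304] yang 45.27 q6 -0.653 F [ 0.3 -0.4  0.6] T [ 0.021 -0.011 -0.025] open 0.252 g 0.0
```

View pics/crop3.png

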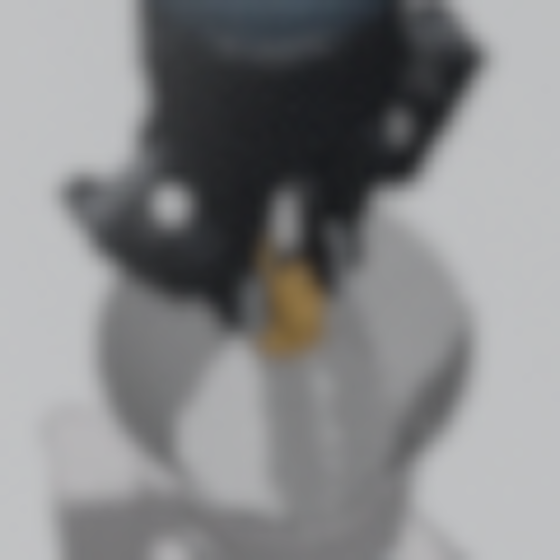

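The brass spade (crop 290,300) sits between the two fingers with no contact. Close now.

Request:
move_arm([
  [[0.18, 0, 0, 1, 0], [0.12, 0, 0, 1, 0], [0, 0, 0, 1, 0], [0, 0, 0, 1, 0], [0, 0, 0, 1, 0], [0, 0, 0, 1, 0], [0, 0, 0, 1, 0], [0, 0, 0, 1, 0], [0, 0, 0, 1, 0], [0, 0, 0, 1, 0]],
])

```text
time_s: 4.08
eef_pos: [0.5655, 0.1972, 0.2288]
eef_rot: [0.001, 0.381, 0.925, 0.001]
wrist_force: [3.0, 4.3, 3.4]
opening: 0.119
grasp_force: 59.2
```

```bash
python3 - <<'E'
from h import *
st()
E
```

```text
t 4.08 pos [0.5655 0.1972 0.2288] yang 45.27 q6 -0.653 F [3.  4.3 3.4] T [ 0.64  -0.551 -0.106] open 0.119 g 59.2
```

Request:
move_arm([
  [[0, 0, 0, 0, 0.08], [0, 0, 0, 0, 0.18], [0, 0, 0, 0, 0.28], [0, 0, 0, 0, 0.38], [0, 0, 0, 0, 0.48], [0, 0, 0, 0, 0.58], [0, 0, 0, 0, 0.68], [0, 0, 0, 0, 0.78], [0, 0, 0, 0, 0.88], [0, 0, 0, 0, 0.9]],
])

```text
time_s: 4.92
eef_pos: [0.5657, 0.1972, 0.2289]
eef_rot: [0.0, 0.746, 0.665, 0.001]
wrist_force: [3.8, 3.7, 2.6]
opening: 0.114
grasp_force: 58.9
```

```bash
python3 - <<'E'
from h import *
st()
E
```

```text
t 4.92 pos [0.5657 0.1972 0.2289] yang -6.57 q6 0.252 F [3.8 3.7 2.6] T [ 0.741 -0.745  0.085] open 0.114 g 58.9
```

Request:
move_arm([
  [[0, 0, 0, 0, 0.04], [0, 0, 0, 0, 0.08], [0, 0, 0, 0, 0.12], [0, 0, 0, 0, 0.16], [0, 0, 0, 0, 0.2], [0, 0, 0, 0, 0.24], [0, 0, 0, 0, 0.28], [0, 0, 0, 0, 0.3], [0, 0, 0, 0, 0.3], [0, 0, 0, 0, 0.3]],
])

```text
time_s: 5.75
eef_pos: [0.5658, 0.1972, 0.2289]
eef_rot: [0.0, 0.836, 0.548, 0.001]
wrist_force: [5.1, 4.6, 2.8]
opening: 0.117
grasp_force: 59.1
```

```bash
python3 - <<'E'
from h import *
st()
E
```

```text
t 5.75 pos [0.5658 0.1972 0.2289] yang -23.49 q6 0.547 F [5.1 4.6 2.8] T [ 0.739 -0.687 -0.064] open 0.117 g 59.1
```

Request:
move_arm([
  [[0, 0, 0, 0, 0.04], [0, 0, 0, 0, 0.08], [0, 0, 0, 0, 0.12], [0, 0, 0, 0, 0.16], [0, 0, 0, 0, 0.2], [0, 0, 0, 0, 0.24], [0, 0, 0, 0, 0.28], [0, 0, 0, 0, 0.3], [0, 0, 0, 0, 0.3], [0, 0, 0, 0, 0.3]],
])

```text
time_s: 6.58
eef_pos: [0.5658, 0.1972, 0.2289]
eef_rot: [0.0, 0.909, 0.417, 0.001]
wrist_force: [5.0, 4.9, 3.1]
opening: 0.112
grasp_force: 59.1
```

```bash
python3 - <<'E'
from h import *
st()
E
```

```text
t 6.58 pos [0.5658 0.1972 0.2289] yang -40.68 q6 0.847 F [5.  4.9 3.1] T [ 0.697 -0.821 -0.084] open 0.112 g 59.1
```

Request:
move_arm([
  [[0, 0, 0, 0, 0.03], [0, 0, 0, 0, 0.06], [0, 0, 0, 0, 0.09], [0, 0, 0, 0, 0.12], [0, 0, 0, 0, 0.15], [0, 0, 0, 0, 0.18], [0, 0, 0, 0, 0.21], [0, 0, 0, 0, 0.24], [0, 0, 0, 0, 0.27], [0, 0, 0, 0, 0.3]],
])

```text
time_s: 7.42
eef_pos: [0.5659, 0.1971, 0.2289]
eef_rot: [0.0, 0.961, 0.276, 0.001]
wrist_force: [4.9, 4.2, 1.9]
opening: 0.114
grasp_force: 58.9
```

```bash
python3 - <<'E'
from h import *
st()
E
```

```text
t 7.42 pos [0.5659 0.1971 0.2289] yang -57.93 q6 1.148 F [4.9 4.2 1.9] T [ 0.687 -0.805  0.1  ] open 0.114 g 58.9
```

Request:
move_arm([
  [[0, 0, 0, 0, 0.03], [0, 0, 0, 0, 0.06], [0, 0, 0, 0, 0.09], [0, 0, 0, 0, 0.12], [0, 0, 0, 0, 0.15], [0, 0, 0, 0, 0.18], [0, 0, 0, 0, 0.21], [0, 0, 0, 0, 0.24], [0, 0, 0, 0, 0.27], [0, 0, 0, 0, 0.3]],
])

```text
time_s: 8.25
eef_pos: [0.5659, 0.1971, 0.2289]
eef_rot: [0.0, 0.991, 0.131, 0.001]
wrist_force: [5.0, 3.4, 3.6]
opening: 0.113
grasp_force: 77.3
```

```bash
python3 - <<'E'
from h import *
st()
E
```

```text
t 8.25 pos [0.5659 0.1971 0.2289] yang -74.94 q6 1.446 F [5.  3.4 3.6] T [ 0.583 -0.839  1.836] open 0.113 g 77.3
```

Stop reached (Tz 1.8 N m). Unwind in small steps to find the angle at which the torque vanishes.

Request:
move_arm([
  [[0, 0, 0, 0, -0.02], [0, 0, 0, 0, -0.02], [0, 0, 0, 0, -0.02], [0, 0, 0, 0, -0.02], [0, 0, 0, 0, -0.02], [0, 0, 0, 0, -0.02], [0, 0, 0, 0, -0.02], [0, 0, 0, 0, -0.02], [0, 0, 0, 0, -0.02], [0, 0, 0, 0, -0.02]],
])

```text
time_s: 9.08
eef_pos: [0.5659, 0.1971, 0.2289]
eef_rot: [0.0, 0.99, 0.142, 0.001]
wrist_force: [4.6, 3.1, 3.0]
opening: 0.115
grasp_force: 69.0
```

```bash
python3 - <<'E'
from h import *
st()
E
```

```text
t 9.08 pos [0.5659 0.1971 0.2289] yang -73.72 q6 1.424 F [4.6 3.1 3. ] T [ 0.59  -0.85   1.567] open 0.115 g 69.0
```

Request:
move_arm([
  [[0, 0, 0, 0, -0.02], [0, 0, 0, 0, -0.02], [0, 0, 0, 0, -0.02], [0, 0, 0, 0, -0.02], [0, 0, 0, 0, -0.02], [0, 0, 0, 0, -0.02], [0, 0, 0, 0, -0.02], [0, 0, 0, 0, -0.02], [0, 0, 0, 0, -0.02], [0, 0, 0, 0, -0.02]],
])

```text
time_s: 9.92
eef_pos: [0.5659, 0.1971, 0.2289]
eef_rot: [0.0, 0.988, 0.151, 0.001]
wrist_force: [5.4, 3.1, 2.1]
opening: 0.115
grasp_force: 63.6
```

```bash
python3 - <<'E'
from h import *
st()
E
```

```text
t 9.92 pos [0.5659 0.1971 0.2289] yang -72.6 q6 1.405 F [5.4 3.1 2.1] T [ 0.543 -0.836  1.375] open 0.115 g 63.6
```

Request:
move_arm([
  [[0, 0, 0, 0, -0.02], [0, 0, 0, 0, -0.04], [0, 0, 0, 0, -0.04], [0, 0, 0, 0, -0.04], [0, 0, 0, 0, -0.04], [0, 0, 0, 0, -0.04], [0, 0, 0, 0, -0.04], [0, 0, 0, 0, -0.04], [0, 0, 0, 0, -0.04], [0, 0, 0, 0, -0.04]],
])

```text
time_s: 10.75
eef_pos: [0.5659, 0.1971, 0.2289]
eef_rot: [0.0, 0.985, 0.17, 0.001]
wrist_force: [5.1, 2.9, 2.2]
opening: 0.113
grasp_force: 59.4
```

```bash
python3 - <<'E'
from h import *
st()
E
```

```text
t 10.75 pos [0.5659 0.1971 0.2289] yang -70.38 q6 1.366 F [5.1 2.9 2.2] T [ 0.649 -0.817  0.709] open 0.113 g 59.4
```

Request:
move_arm([
  [[0, 0, 0, 0, -0.02], [0, 0, 0, 0, -0.04], [0, 0, 0, 0, -0.04], [0, 0, 0, 0, -0.04], [0, 0, 0, 0, -0.04], [0, 0, 0, 0, -0.04], [0, 0, 0, 0, -0.04], [0, 0, 0, 0, -0.04], [0, 0, 0, 0, -0.04], [0, 0, 0, 0, -0.04]],
])

```text
time_s: 11.58
eef_pos: [0.5659, 0.1971, 0.2289]
eef_rot: [-0.0, 0.982, 0.189, 0.001]
wrist_force: [5.2, 4.7, 2.2]
opening: 0.114
grasp_force: 59.1
```

```bash
python3 - <<'E'
from h import *
st()
E
```

```text
t 11.58 pos [0.5659 0.1971 0.2289] yang -68.16 q6 1.327 F [5.2 4.7 2.2] T [ 0.649 -0.726  0.092] open 0.114 g 59.1
```

Request:
move_arm([
  [[0, 0, 0, 0, -0.05], [0, 0, 0, 0, -0.15], [0, 0, 0, 0, -0.25], [0, 0, 0, 0, -0.35], [0, 0, 0, 0, -0.45], [0, 0, 0, 0, -0.55], [0, 0, 0, 0, -0.65], [0, 0, 0, 0, -0.75], [0, 0, 0, 0, -0.85], [0, 0, 0, 0, -0.9]],
])

```text
time_s: 12.42
eef_pos: [0.5657, 0.1972, 0.2289]
eef_rot: [0.0, 0.8, 0.6, 0.001]
wrist_force: [4.7, 3.2, 2.9]
opening: 0.109
grasp_force: 59.3
```

Request:
move_arm([
  [[0, 0, 0, 0, -0.08], [0, 0, 0, 0, -0.18], [0, 0, 0, 0, -0.28], [0, 0, 0, 0, -0.38], [0, 0, 0, 0, -0.48], [0, 0, 0, 0, -0.56], [0, 0, 0, 0, -0.62], [0, 0, 0, 0, -0.66], [0, 0, 0, 0, -0.68], [0, 0, 0, 0, -0.68]],
])

```text
time_s: 13.25
eef_pos: [0.5656, 0.1972, 0.2289]
eef_rot: [0.001, 0.556, 0.831, 0.001]
wrist_force: [4.7, 4.3, 2.9]
opening: 0.11
grasp_force: 59.2
```

```bash
python3 - <<'E'
from h import *
st(); im,d=camera("scene"); u,v=pix("scene",[.5645,.1965,.2375])[0].round().astype(int)
cv2.imwrite("pics/crop4.png",cv2.resize(im[v-60:v+60,u-60:u+60],(560,560),interpolation=cv2.INTER_CUBIC)); st()
E
```

```text
t 13.25 pos [0.5656 0.1972 0.2289] yang 22.42 q6 -0.254 F [4.7 4.3 2.9] T [ 0.77  -0.598  0.086] open 0.11 g 59.2
t 13.3 pos [0.5656 0.1972 0.2289] yang 22.38 q6 -0.254 F [3.5 5.1 2.8] T [ 0.764 -0.63   0.094] open 0.116 g 59.2
```

View pics/crop4.png

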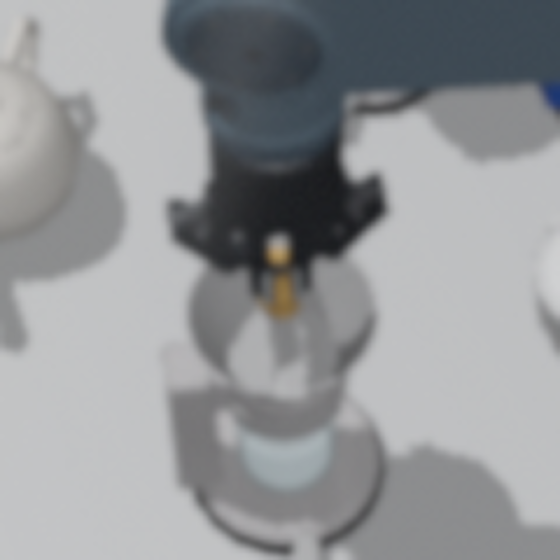

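The spade (crop 283,290) is still gripped between the pads, a quarter turn back from the seat, and the jar is undisturbed. Handing in.

```bash
python3 -c "
from h import *
print(order.hand_in())"
```

```text
the job is handed in; nothing more can be done
None
```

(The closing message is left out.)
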